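Cover the dip pots with their own lids

ROBOT

A 7-joint arm with a two-finger parallel gripper is mounted at the origin on a cart in front of the work surface, level with it; the furniture and walls round the work are solid. World frame = base frame: x ahead of the robot, y to its left, z up, the work surface at z = 0. Lengths are in mm, angles in rad, forces in N, time in s.
With the tool pointing down it reaches from about 400 to 925 mm from the base axis. Payload 4.1 kg.
Tool frame: the origin (TCP) lies at the very end of the fingers, on their centre line; the grasp point (between the pads) lies 19 mm behind it (grip_depth is the z of the grasp point in the tool frame, in mm); z points along the fingers, y is the line along which they close (so a half turn about z gives the same grasp; the last joint's range is limited). The gripper opens to 85 mm and grips with 20 to 120 N. Pads are 22 mm wide; open, the fingers measure 114 mm over their backs; the gripper's body (76 mm by 85 mm) begins 54 mm behind the grasp point. The pads swing forward as they close: fully open they stand 13 mm farther back than shut.
Start: joints at [-1.295, 0.398, 0.045, 1.537, -0.019, 1.207, -0.051], TCP at [237.938, 604.921, 231.347] pointing down, gripper open.
Joint ranges: [-2.82, 2.82], [-0.49, 2.23], [-1.37, 1.46], [0, 2.46], [-1.36, 4.5], [0.23, 2], [-2.94, 2.94]. Speed limits (rad/s): [2.57, 2.57, 3.14, 3.14, 3.14, 3.14, 3.14].

INTERFACE

Orientations are given as a unit quaternion [x, y, z, w].
In Python, from bench import * gives the robot as it stands.
- The arm moves only by the shell command python3 -m inch 'ROWS' [OPENING] [FORCE]. ROWS is JSON, a list of rows, each a list of 2 entries, a list of its own where there are three numbers: the shift along the tool's x, y, z scaled (see below), then the turn about the tool's z scaled (see below). A call has 1 to 8 rows; each row is the pose to reach, as a shift and turn from the pose commanded when the call began, along the tool's axes at that moment, turning the shorter way round; what a row does not reach only later rows make up. The controller multiplies each number of a shift by 0.1 m and each number of a turn by 2 pi rad. A row lasts 1/8 s, in which the tool goes at most 62.5 mm and 10.7 degrees, less where a joint would pass 70% of its speed; a pose out of reach is approached as far as the arm can. A call with a number of a shift or a turn outside -1 to 1 is refused whole. A call with a gripper value outside its range is refused whole. OPENING is the closure, from 0 (fully open) to 1 (shut), set as the call begins (- or left out, the last holds). The fingers move at their own pace and stop on an object; FORCE is the grip in N (left out, the last holds). Time passes only in rows, so rows that repeat a pose let the fingers close. It gives the time, the measured TCP pose, the force, the opening and the grip force at its end, in the units of the state.
- sense(): the state, without advancing time (a new reading comes with each control period).
- read_camera(name): name is "scene" or "top" or "wrist"; returns the picture (420x560x3 uint8, red, green, blue); there is no depth.
- calibration(name): a dict with "vertical_fov" (degrees; the focal length in pixels is half the picture's height over the tangent of half this angle, whatever the lens; pixels are square), "cx", "cy" (the principal point, pixels), "eye" and "orientation" of the camera in the world; the wrist camera has in their place "mount" (4x4, takes a point from camera to tool coordinates, whose origin is the TCP and whose axes are the flange's). Camera axes: x right, y up, looking along -z (the intrinsics and any distortion apply to the point x, -y, -z); pixel columns grow to the right and rows downward; lengths in mm; the calibration is good to about 2 mm. A picture is of the moment at which its call begins: read the wrist's pose just before it. calibration takes no time and is no camera call.
- sign_off(): hands the job in; it is judged then, once.
The state is a dict: "time": time; "joints": joint angles; "qd": joint speeds; "tau": joint torques, N m; "ee_pos": TCP position; "tcp_rot": TCP orientation; "ft_force": force on the tool from outside, world axes, zero at the start; "wrist_torque": the same for the moment, N m; "opening": opening from 0.0 (shut) to 1.0 (fully open); "finger_force": force on a finger pad.
Only numpy, scipy, OpenCV 4.12 (cv2) and the standard library are available. Lean on these libraries where they do the work, as an engineer would, in place of code of your own. Each camera call takes 0.05 s, during which the arm holds its last target. There are 200 camera calls.

TASK

Close the dip station for the lull: set the round pot with the red band back into the empty middle bay of the sloped steel holder, bottom flat on the bay's floor so that it leans as its neighbours do. Give both open pots their own lids, pressed fully home: the round lid with the red handle on the round pot, the square lid with the yellow handle on the square pot in the holder. The wide lid with the black handle fits neither: leave it, the closed blue pot and everything else where they are, and never let a pot tip over.

Things in the scene. Friction and masses are not known exactly. Their poses are not given: they have to be found in the camera images.
- holder: Fixed steel holder, a row of three bays 243 mm wide along its y; place and yaw vary. Origin at z = 0 under the middle of the deck, x to the back, y to the left. The deck slopes down to the front at 25 degrees, so a pot in a bay leans back-to-front: its axis is (-0.423, 0, 0.906) in the holder's frame. An outer bay holds the square pot, the other one the closed pot, either way round.
- middle_bay (a point): Middle of the empty bay's floor, at (0, 0, 55) mm in the holder's frame and with its axes (z vertical). The outer bays lie 80 mm to either side along y. Each bay is 77 mm wide along y and 73 mm along the slope; the walls round it stand 32 mm above the deck, square to it. A hot cupboard overhangs the back of the range from x = 0.71 m on, 0.3 m above the range lid.
- pot_round: Open round steel pot with a red band, loose, starts upright on the range lid: outer diameter 64 mm, straight plain side, 90 mm tall, wall 3 mm (mouth 58 mm), about 0.3 kg. Can be held across its diameter. Origin at the centre of its underside, z along its axis to the mouth.
- pot_square: Open square steel pot with a yellow band, loose, leaning in an outer bay of the holder, its sides in line with the bay: 62 x 62 mm outside with sides along its x and y, 90 mm tall, wall 3 mm (mouth 56 mm square). It stays there. Origin at the centre of its underside, z along its axis to the mouth.
- lid_round: Round steel lid, red bar handle, loose, 70 g, lying handle up on its plug: flange 71 mm across; plug under it 49 mm across (41 at its foot), 10 mm deep, 4 mm play all round in the round pot's mouth. Origin at the centre of the plug's underside, z up; flange at z 10 to 13 mm; handle from z 13 to 39 mm, 14 mm wide (lid's x), 46 mm long (lid's y).
- lid_square: Square steel lid, yellow bar handle, loose, 80 g, lying handle up on its plug: flange 69 x 69 mm, sides along its x and y; plug 49 mm square (41 at its foot), 10 mm deep, 3.5 mm play in the square pot's mouth, any quarter turn fits. Origin, heights and handle as the round lid: handle z 13 to 39 mm, 14 mm wide (x), 46 mm long (y).
- pot_round_seat (a point): Point on the round pot's axis 80 mm above its underside: the round lid's origin lies here once its flange rests on the rim.
- pot_square_seat (a point): Point on the square pot's axis 80 mm above its underside: the square lid's origin lies here once its flange rests on the rim.
- lid_wide: Wide round steel lid with a black bar handle, flange 88 mm across, 39 mm high, lying among the others; it fits neither pot. Leave it.
- bow_handle: The range lid's own fixed bow handle, a grey bar 190 mm long along y and 22 mm deep, up to 45 mm high, in front of the holder. Origin on the range lid under its middle. An obstacle only.
- pot_closed: Round steel pot with a blue band, 64 mm across, already closed by its lid with a blue bar handle (flange 71 mm across, 119 mm tall in all), leaning in an outer bay of the holder. Leave it.
- salt_dredger: aluminium salt dredger, 68 mm wide and 115 mm tall, upright at the left side of the holder. Bystander.
- vinegar: brown bottle with a white cap, 58 mm wide and 206 mm tall, upright at the right side of the holder. Bystander.
- red_sauce: red squeezy sauce bottle, 63 mm wide and 226 mm tall, upright behind the holder. Bystander.
- yellow_sauce: yellow squeezy sauce bottle, 63 mm wide and 226 mm tall, upright behind the holder. Bystander.
- order_pad: order pad, 116 x 74 x 9 mm, lying at the front left. Bystander.
- green_tub: lidded dip tub with green sides, 73 mm wide and 37 mm high, at the front right. Bystander.

How it is judged (in metres and radians):
At the end, for the whole second after the job is handed in: Round pot in the middle bay, square pot in its outer bay, both flat on the deck (leaning 20 to 31 degrees); round lid on the round pot, square lid on the square pot, flange down on the rim (within 2.5 mm of fully down, 6.5 mm of centred, 3 degrees of flat), at rest (angle between pot_round's own z axis and vertical between 0.34 and 0.54 rad and z of pot_round in the frame of holder between 0.046 and 0.063 m and x of pot_round in the frame of holder between -0.013 and 0.011 m and y of pot_round in the frame of holder between -0.011 and 0.011 m and angle between pot_square's own z axis and vertical between 0.34 and 0.54 rad and z of pot_square in the frame of holder between 0.046 and 0.063 m and x of pot_square in the frame of holder between -0.013 and 0.011 m and distance between lid_round and pot_round_seat below 0.0065 m and z of lid_round in the frame of pot_round between 0.077 and 0.0825 m and angle between the z axis of lid_round and the z axis of pot_round, either way round below 0.06 rad and linear speed of each of lid_round, lid_square below 0.02 m/s and distance between lid_square and pot_square_seat below 0.0065 m and z of lid_square in the frame of pot_square between 0.077 and 0.0825 m and angle between the z axis of lid_square and the z axis of pot_square, either way round below 0.06 rad); the robot touches nothing.
It fails at once if something that should be left alone (closed pot, wide lid, bottles, dredger, pad, tub) is moved more than 30 mm (distance of any of pot_closed, lid_wide, salt_dredger, vinegar, red_sauce, yellow_sauce, order_pad, green_tub from where it was at the start of the episode above 0.03 m).
It fails at once if a pot is tipped over (more than 60 degrees from upright) (angle between any of pot_round, pot_square, pot_closed's own z axis and vertical above 1.05 rad).
It also fails if it takes over 58 s, if anything falls off the work surface, if the arm or the gripper's body presses on something with over 40 N, if the wrist force passes 120 N, or if a joint passes its speed limit or range.

## Working session

There is one attempt and no reset: what is moved stays moved. The work goes in short steps, Python scripts to look and compute and a shell command to move; the robot and the scene stay as the last step left them, time stands still between calls to the robot, and variables do not carry over. Pictures are saved under pics/ and viewed, at most 10 in all, crops included, and the job is handed in when it is done.

```bash
ls; mkdir -p pics; python3 - <<'E'
from bench import *
import cv2
for n in("scene","top"):
    cv2.imwrite(f"pics/{n}0.png",cv2.resize(read_camera(n)[:,:,::-1],(800,600),interpolation=cv2.INTER_CUBIC)); print(n,calibration(n))
print(calibration("wrist"));print(sense())
E
```

```text
pics
scene {'vertical_fov': 47.58118308951215, 'cx': 274.0050309563855, 'cy': 213.4964225118468, 'eye': array([-146.92032538, -556.77883916,  849.88490165]), 'orientation': array([ 0.37630768, -0.18842578, -0.42358506,  0.80216205])}
top {'vertical_fov': 42.17806826914343, 'cx': 279.7351232654959, 'cy': 202.95757638527306, 'eye': array([ 442.84972125,  -31.0790664 , 1207.38316834]), 'orientation': array([-0.03846804,  0.03745289,  0.71332987, -0.6987689 ])}
{'vertical_fov': 63.48826207103033, 'cx': 274.16453320813383, 'cy': 207.66239175127487, 'mount': array([[ 2.95371378e-04,  9.47488745e-01,  3.19788979e-01,
         8.18598462e+01],
       [ 9.99999621e-01, -1.81143724e-05, -8.69974016e-04,
         8.52265081e-01],
       [-8.18497812e-04,  3.19789115e-01, -9.47488392e-01,
        -1.41776531e+02],
       [ 0.00000000e+00,  0.00000000e+00,  0.00000000e+00,
         1.00000000e+00]])}
{'time': 0.1, 'joints': array([-1.29500359,  0.39911606,  0.04503074,  1.53769539, -0.01873084,
        1.20687791, -0.05071403]), 'qd': array([-0.00152123,  0.0009784 ,  0.00114026, -0.00521064, -0.00075204,
        0.00193739,  0.00192075]), 'tau': array([ 3.41247316e-03, -4.76261330e+01,  1.37008533e+00, -2.54951745e+01,
        1.19751220e-02,  4.94823777e-03, -5.11028958e-06]), 'ee_pos': array([237.71907789, 604.39832954, 230.39455844]), 'tcp_rot': array([ 1.86255649e-01,  9.82500958e-01, -8.29828364e-04, -1.13446711e-04]), 'ft_force': array([-0.23281068,  0.2588631 ,  0.23866412]), 'wrist_torque': array([-0.00438187, -0.00984237, -0.00367016]), 'finger_force': 0.0, 'opening': 1.0026425342971663}
```

View pics/top0.png

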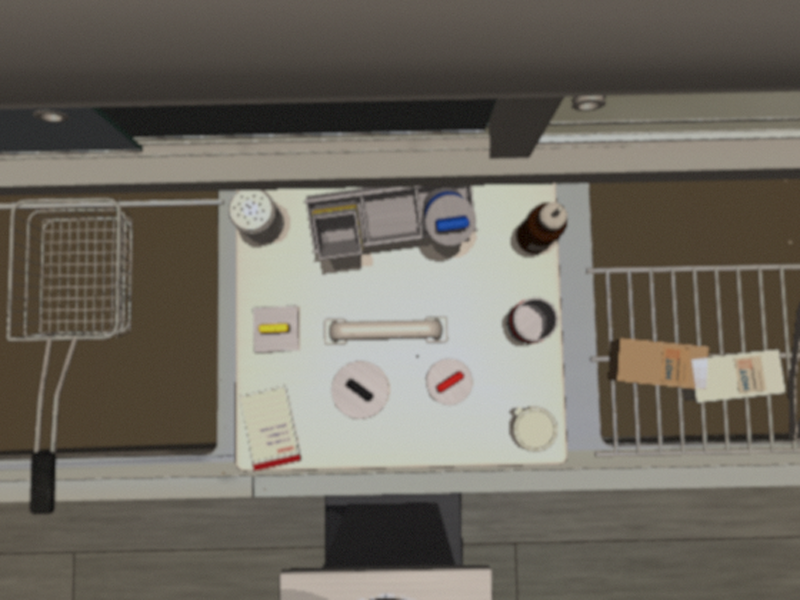

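View pics/scene0.png

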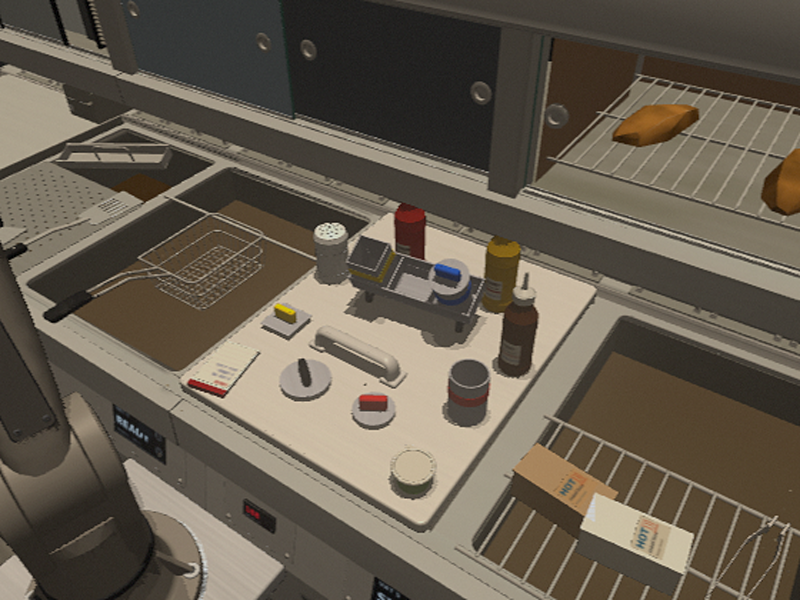

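```bash
cat > h.py <<'E'
from bench import *
import numpy as np, cv2
from scipy.spatial.transform import Rotation as R
def cam(n,s=None):
    c=calibration(n); f=210/np.tan(np.radians(c["vertical_fov"]/2))
    if n=="wrist":
        M=c["mount"]; Rt=R.from_quat(s["tcp_rot"]).as_matrix()
        return f,c["cx"],c["cy"],s["ee_pos"]+Rt@M[:3,3],Rt@M[:3,:3]
    return f,c["cx"],c["cy"],c["eye"],R.from_quat(c["orientation"]).as_matrix()
def w(C,u,v,z):
    f,cx,cy,e,Rm=C; d=Rm@np.array([(u-cx)/f,-(v-cy)/f,-1]); return e+d*(z-e[2])/d[2]
def px(C,p):
    f,cx,cy,e,Rm=C; q=Rm.T@(np.asarray(p,float)-e); return np.array([cx-f*q[0]/q[2],cy+f*q[1]/q[2]])
def tool(s): # tool x axis, y axis in world
    m=R.from_quat(s["tcp_rot"]).as_matrix(); return m
def rows(dp,s=None):
    s=s or sense(); return np.round(tool(s).T@np.asarray(dp)/100,3)
E
python3 - <<'E'
from h import *
im=read_camera("top")[:,:,::-1][119:329,150:406]
cv2.imwrite("pics/top1.png",cv2.resize(im,None,fx=2.85,fy=2.85,interpolation=cv2.INTER_CUBIC))
C=cam("top")
for n,u,v,z in [("yel",273,328,39),("red",450,382,39),("blk",360,390,39),("potmouth",527,323,90),("tub",533,428,37),("bow",387,329,45)]:
    print(n,w(C,u*.7,v*.7,z).round())
print("board corners",[w(C,u*.7,v*.7,0).round() for u,v in((237,186),(556,184),(566,463),(236,470))])
E
```

```text
yel [515. 161.  39.]
red [ 429. -103.   39.]
blk [420.  31.  39.]
potmouth [ 512. -213.   90.]
tub [ 359. -224.   37.]
bow [510. -11.  45.]
board corners [array([744., 224.,   0.]), array([ 737., -282.,    0.]), array([ 303., -279.,    0.]), array([302., 224.,   0.])]
```

View pics/top1.png

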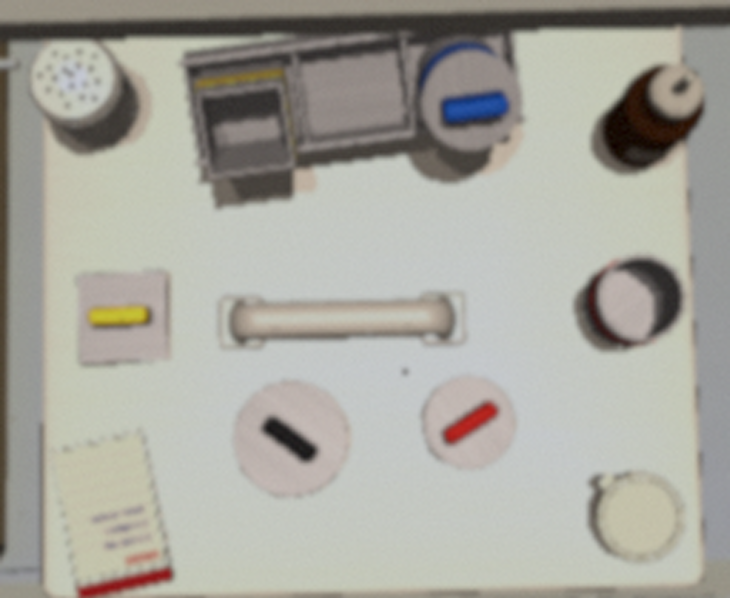

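```bash
python3 - <<'E'
from h import *
from scipy.optimize import least_squares
C=cam("top"); o=lambda u,v:np.array([150+u/2.85,119+v/2.85])
for n,u,v,z in [("yel h",119,315.5,39),("sqflange",123.5,316.5,13),("red h",470.5,423,39),("rflange",468.5,422.5,13),("potmouth",637,300,90)]:
    print(n,w(C,*o(u,v),z).round(1))
a,b=[w(C,*o(u,v),39) for u,v in((446,438),(495,408))]; print("red ang",np.degrees(np.arctan2(*(b-a)[[1,0]])))
a,b=[w(C,*o(u,v),39) for u,v in((90,316.5),(149,314.5))]; print("yel ang",np.degrees(np.arctan2(*(b-a)[[1,0]])))
a,b=[w(C,*o(u,v),13) for u,v in((79,276),(168,271))]; print("sq edge",np.degrees(np.arctan2(*(b-a)[[1,0]])))
t=np.radians(25);U=np.array([np.cos(t),0,np.sin(t)]);N=np.array([-np.sin(t),0,np.cos(t)])
def P(q,u,y,n):
    l=U*u+N*n+np.array([0,y,55]); c,s=np.cos(q[2]),np.sin(q[2]); return np.array([q[0]+c*l[0]-s*l[1],q[1]+s*l[0]+c*l[1],l[2]])
F=[(39,121.5,32,185,54),(39,-121.5,32,511,33),(-39,121.5,32,205,182),(39,40,32,293,43),(-39,40,32,300,165),(39,-40,32,408,34),(-39,-40,32,412,140)]
r=lambda q:np.concatenate([px(C,P(q,*f[:3]))-o(*f[3:]) for f in F])
s=least_squares(r,[640,0,0.07],loss="soft_l1");print(s.x,np.degrees(s.x[2]));print(r(s.x).reshape(-1,2).round(1))
print("round cpot lid top",P(s.x,0,-80,119),w(C,*o(475,106),163-0))
E
```

```text
yel h [515.  159.4  39. ]
sqflange [515.8 160.2  13. ]
red h [ 429.2 -103.2   39. ]
rflange [ 429.3 -103.3   13. ]
potmouth [ 515.3 -222.4   90. ]
red ang -59.97490743300611
yel ang -89.23945527141692
sq edge -87.95796452686997
[ 6.84546802e+02 -2.05124858e+01  6.53050606e-02] 3.7417043539235597
[[-0.7  1. ]
 [ 1.8 -1.6]
 [-3.3 -7.8]
 [ 0.7  1.5]
 [ 1.7 -5.1]
 [-1.2  1.4]
 [-0.   0.5]]
round cpot lid top [ 639.58312304 -103.62391669  162.85062666] [ 645.53472405 -104.49082056  163.        ]
```

```bash
python3 -m inch '[[[-0.42,-0.5,0],0],[[-0.84,-1,0],0],[[-0.84,-1,0],0]]' 0; python3 -m inch '[[[-0.42,-0.5,0],0],[[-0.84,-1,0],0],[[-0.84,-1,0],0]]';python3 -m inch '[[[-0.42,-0.5,0],0],[[-0.84,-1,0],0],[[-0.84,-1,0],0]]';python3 -m inch '[[[-0.42,-0.5,0],0],[[-0.84,-1,0],0],[[-0.84,-1,0],0]]'
```

```text
time: 0.52
ee_pos: [282.4, 475.9, 231.0]
tcp_rot: [0.19, 0.982, -0.001, 0.001]
ft_force: [-0.1, -0.4, -0.7]
opening: 1.002
finger_force: 0.0
time: 0.9
ee_pos: [322.8, 353.4, 231.3]
tcp_rot: [0.19, 0.982, -0.001, 0.0]
ft_force: [-1.4, 0.8, 0.6]
opening: 1.003
finger_force: 0.0
time: 1.27
ee_pos: [363.9, 230.6, 231.5]
tcp_rot: [0.189, 0.982, 0.0, 0.0]
ft_force: [-0.4, 1.1, -0.0]
opening: 1.004
finger_force: 0.0
time: 1.65
ee_pos: [405.5, 107.6, 231.7]
tcp_rot: [0.189, 0.982, 0.0, 0.001]
ft_force: [-0.2, 1.3, -0.2]
opening: 0.999
finger_force: 0.0
```

```bash
python3 -m inch '[[[-0.5,-0.3,0],-0.02],[[-0.8,-0.45,0],-0.05],[[-0.8,-0.45,0],-0.072],[[-0.8,-0.45,0],-0.072]]'; python3 -m inch '[[[-0.5,0,0],0],[[-0.9,-0.7,0],0],[[-0.9,-0.7,0],0],[[-0.9,-0.7,0],0]]'; python3 - <<'E'
from h import *
s=sense();im=read_camera("wrist");np.save("w1.npy",np.array([*s["ee_pos"],*s["tcp_rot"]]))
cv2.imwrite("pics/w1.png",cv2.resize(im[:,:,::-1],(800,600),interpolation=cv2.INTER_CUBIC))
E
```

```text
time: 2.15
ee_pos: [462.7, 40.9, 231.1]
tcp_rot: [-0.039, 0.999, 0.0, -0.0]
ft_force: [-0.6, -0.8, 0.3]
opening: 1.002
finger_force: 0.0
time: 2.65
ee_pos: [557.9, -23.5, 230.9]
tcp_rot: [-0.038, 0.999, -0.0, -0.0]
ft_force: [-0.5, 0.4, 0.5]
opening: 1.0
finger_force: 0.0
```

View pics/w1.png

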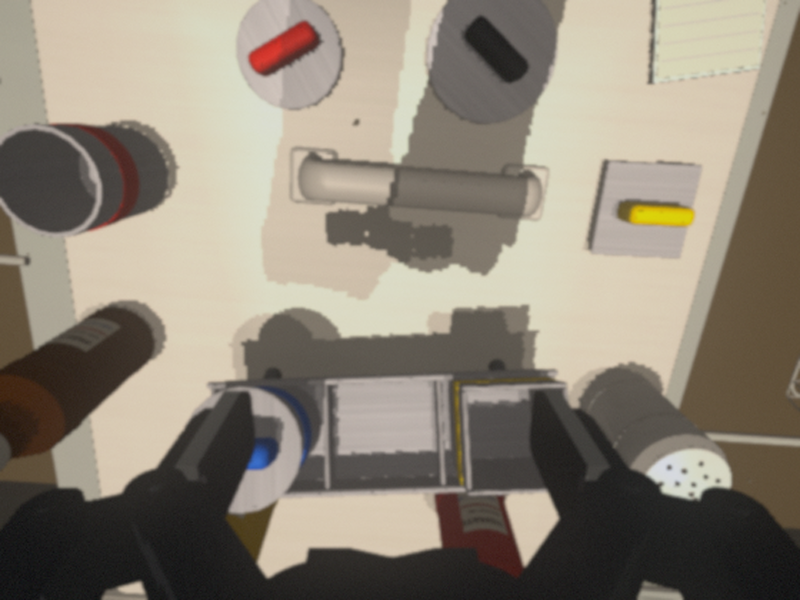

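```bash
cat >> h.py <<'E'
t=np.radians(25);U=np.array([np.cos(t),0,np.sin(t)]);N=np.array([-np.sin(t),0,np.cos(t)])
def P(q,u,y,n):
    l=U*u+N*n+np.array([0,y,55]); c,s=np.cos(q[2]),np.sin(q[2]); return np.array([q[0]+c*l[0]-s*l[1],q[1]+s*l[0]+c*l[1],l[2]])
E
python3 - <<'E'
from h import *
from scipy.optimize import least_squares
a=np.load("w1.npy");s=dict(ee_pos=a[:3],tcp_rot=a[3:]);C=cam("wrist",s)
for n,u,v,z in [("yel h",656,215,39),("sqfl",0.5*(588+700),208,13),("red h",284,47,39),("rflange",291,52,13),("potmouth",50,180,90)]:
    print(n,w(C,u*.7,v*.7,z).round(1))
for h in(-1,1):
  F=[(-36.5,-38.5,32,329,381),(-36.5,38.5,32,437,377),(36.5,-38.5,32,330,489),(36.5,38.5,32,441,487)]
  r=lambda q:np.concatenate([px(C,P(q,*f[:3]))/.7-f[3:] for f in F])
q=least_squares(r,[680,-20,0.06]).x;print(q,r(q).reshape(-1,2).round(1))
for x in(670,680,690):print(x,[px(C,P([x,-20,.065],*f[:3])).round()/.7 for f in F])
# blue pot: handle, square: rim corners
print("sq mouth rim",[(px(C,P(q,u,80+y,90))/.7).round() for u,y in((-31,-31),(31,-31))])
print("blue flange near edge",(px(C,P(q,0,-44.5,90))/.7).round())
E
```

```text
yel h [516.  156.4  39. ]
sqfl [514.7 160.8  13. ]
red h [431.3 -99.1  39. ]
rflange [430.5 -99.9  13. ]
potmouth [ 516.6 -220.7   90. ]
[ 6.87047616e+02 -1.76972422e+01  1.05510049e-01] [[-0.9  0.1]
 [ 0.7  1.2]
 [-0.5 -0.2]
 [ 0.7 -1. ]]
670 [array([328.57142857, 357.14285714]), array([440.        , 358.57142857]), array([325.71428571, 465.71428571]), array([440.        , 467.14285714])]
680 [array([327.14285714, 370.        ]), array([438.57142857, 371.42857143]), array([325.71428571, 478.57142857]), array([438.57142857, 478.57142857])]
690 [array([327.14285714, 382.85714286]), array([437.14285714, 384.28571429]), array([324.28571429, 490.        ]), array([437.14285714, 491.42857143])]
sq mouth rim [array([464., 393.]), array([469., 504.])]
blue flange near edge [304. 452.]
```

```bash
python3 -m inch '[[[0.14,-0.5,0],0],[[0.285,-0.97,0],0],[[0.285,-0.97,0],0]]'; python3 -m inch '[[[0.14,-0.5,0],0],[[0.285,-0.97,0],0],[[0.285,-0.97,0.3],0],[[0.285,-0.97,0.6],0],[[0.285,-0.97,0.7],0]]'; python3 - <<'E'
from h import *
s=sense();im=read_camera("wrist");C=cam("wrist",s);print(s["ee_pos"],s["joints"].round(2))
print("wanted",rows([516-s["ee_pos"][0],-221.5-s["ee_pos"][1],54-s["ee_pos"][2]],s))
for z in(0,60,90): print(z,px(C,[516,-221.5,z])/.7)
cv2.imwrite("pics/w2.png",cv2.resize(im[:,:,::-1],(800,600),interpolation=cv2.INTER_CUBIC))
E
```

```text
time: 3.08
ee_pos: [534.8, -125.4, 231.7]
tcp_rot: [-0.036, 0.999, -0.0, 0.0]
ft_force: [-0.3, 0.6, -0.8]
opening: 1.002
finger_force: 0.0
time: 3.7
ee_pos: [515.3, -218.5, 159.4]
tcp_rot: [-0.04, 0.999, 0.002, -0.001]
ft_force: [1.0, 0.8, 0.2]
opening: 0.998
finger_force: 0.0
[ 515.28966407 -218.45716102  159.44252502] [-0.19  0.37  0.64  1.85 -0.26  1.01  2.21]
wanted [-0.007 -0.034  1.054]
0 [384.80847387 268.10850918]
60 [383.74133608 298.00369933]
90 [383.00664788 318.58552449]
```

View pics/w2.png

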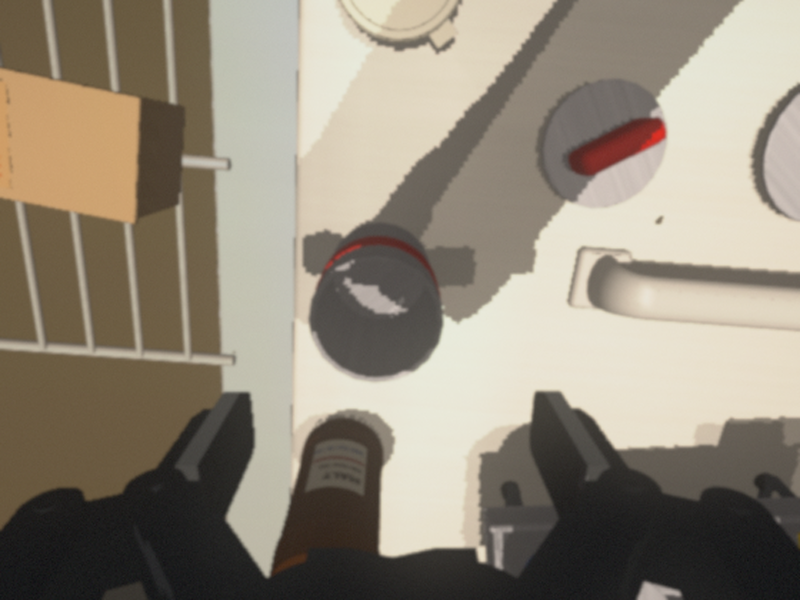

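```bash
python3 -m inch '[[[0,-0.055,0.2],0],[[0,-0.055,0.6],0],[[0,-0.055,0.95],0],[[0,-0.055,1],0]]'; python3 -m inch '[[[0,0,0.05],0],[[0,0,0.05],0],[[0,0,0.05],0],[[0,0,0.05],0],[[0,0,0.05],0],[[0,0,0.05],0]]' 1 30
```

```text
time: 4.25
ee_pos: [514.6, -226.8, 59.2]
tcp_rot: [-0.039, 0.999, 0.001, -0.002]
ft_force: [0.3, 1.0, -0.0]
opening: 0.998
finger_force: 0.0
time: 5.0
ee_pos: [516.5, -227.7, 56.9]
tcp_rot: [-0.039, 0.999, -0.0, 0.001]
ft_force: [0.1, 1.8, 3.3]
opening: 0.725
finger_force: 34.5
```

```bash
python3 -m inch '[[[0,0,-0.3],0],[[0,0.3,-0.6],0],[[-0.15,0.7,-0.7],0],[[-0.3,1,-0.7],0],[[-0.3,1,-0.7],0]]'; python3 -m inch '[[[-0.1,0.4,0],0],[[-0.25,0.8,0],0],[[-0.3,1,0],0],[[-0.3,1,0.2],0],[[-0.3,1,0.4],0],[[-0.3,1,0.4],0]]'; python3 - <<'E'
from h import *
s=sense();C=cam("scene");im=read_camera("scene")
x,y=px(C,[510,-15,60]).astype(int);print(x,y,s["ee_pos"],s["ft_force"])
c=im[y-75:y+75,x-100:x+100,::-1];cv2.imwrite("pics/s2.png",cv2.resize(c,None,fx=4,fy=4,interpolation=cv2.INTER_CUBIC))
E
```

```text
time: 5.62
ee_pos: [539.1, -121.2, 125.6]
tcp_rot: [-0.042, 0.999, 0.001, -0.0]
ft_force: [-0.3, -0.2, -4.2]
opening: 0.725
finger_force: 35.6
time: 6.38
ee_pos: [558.1, -24.8, 84.6]
tcp_rot: [-0.038, 0.999, -0.001, -0.002]
ft_force: [0.0, 0.3, -3.5]
opening: 0.726
finger_force: 35.7
250 236 [558.05843216 -24.80301089  84.57052637] [ 0.00523464  0.31402198 -3.51609944]
```

View pics/s2.png

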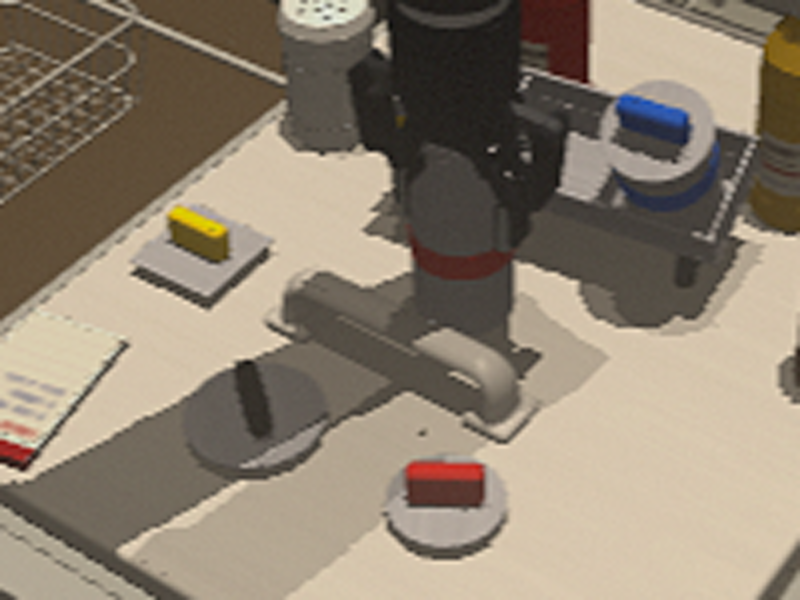

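```bash
python3 -m inch '[[[0,0,0.05],0],[[0.08,0,0.05],0],[[0.14,0,0.05],0],[[0.2,0,0.05],0],[[0.25,0,0.05],0],[[0.3,0,0.05],0],[[0.3,0,0.05],0]]'; python3 - <<'E'
from h import *
C=cam("scene");im=read_camera("scene");print(sense()["wrist_torque"])
x,y=px(C,[510,-15,60]).astype(int)
c=im[y-75:y+75,x-100:x+100,::-1];cv2.imwrite("pics/s3.png",cv2.resize(c,None,fx=4,fy=4,interpolation=cv2.INTER_CUBIC))
E
```

```text
time: 7.3
ee_pos: [534.9, -25.7, 83.8]
tcp_rot: [-0.039, 0.999, -0.0, 0.005]
ft_force: [5.0, -0.1, -0.7]
opening: 0.727
finger_force: 33.6
[ 0.08646441 -1.37378884  0.01825559]
```

View pics/s3.png

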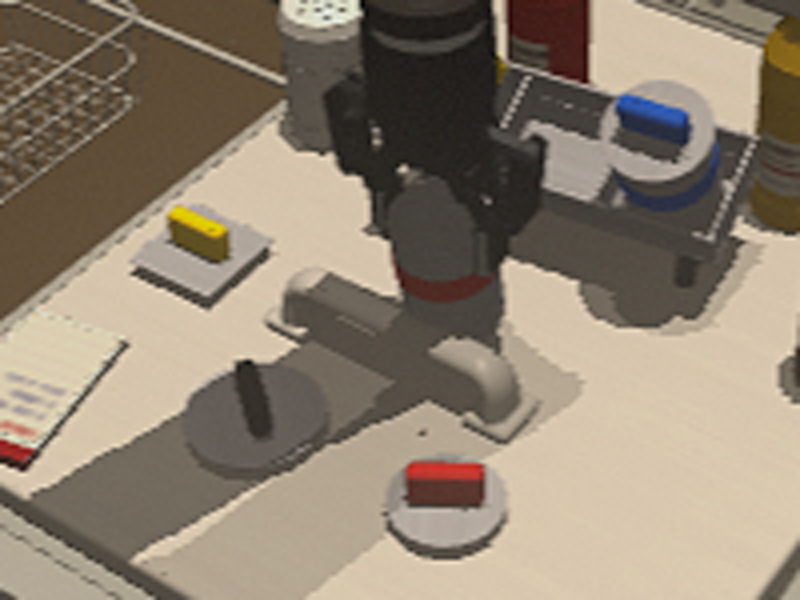

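```bash
python3 -m inch '[[[0.04,0,0],0],[[0.09,0,0],0],[[0.09,0,0],0],[[0.09,0,0],0]]'; python3 - <<'E'
from h import *
s=sense();im=read_camera("wrist");C=cam("wrist",s)
cv2.imwrite("pics/w3.png",cv2.resize(im[:,:,::-1],(800,600),interpolation=cv2.INTER_CUBIC))
e=s["ee_pos"]
for th in(0,15,20,25):
  for g in(76,82):
    k=np.radians(th);ax=np.array([-np.sin(k),0,np.cos(k)]);u=np.array([np.cos(k),0,np.sin(k)])
    G=e+[0,0,19+8];rc=G+ax*(90-g)
    print(th,g,[ (px(C,rc+o)/.7).round() for o in(-32*u,32*u)])
E
```

```text
time: 7.85
ee_pos: [526.5, -26.6, 84.0]
tcp_rot: [-0.039, 0.999, -0.0, 0.006]
ft_force: [6.2, 0.0, 1.2]
opening: 0.724
finger_force: 33.6
0 76 [array([400., 364.]), array([380., 574.])]
0 82 [array([399., 352.]), array([381., 555.])]
15 76 [array([400., 338.]), array([381., 586.])]
15 82 [array([399., 334.]), array([381., 571.])]
20 76 [array([400., 332.]), array([381., 589.])]
20 82 [array([399., 330.]), array([381., 575.])]
25 76 [array([400., 327.]), array([381., 590.])]
25 82 [array([399., 327.]), array([381., 578.])]
```

View pics/w3.png

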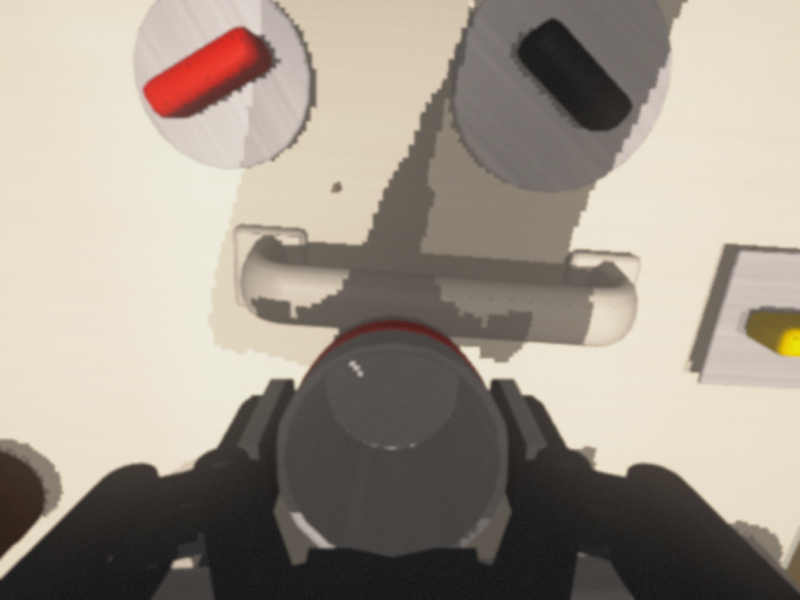

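```bash
python3 - <<'E'
from h import *
s=sense();C=cam("wrist",s);e=s["ee_pos"]
for off in(19,27):
 for g in(72,78,84):
  for th in(5,10,15,20,25,30):
    k=np.radians(th);ax=np.array([-np.sin(k),0,np.cos(k)]);u=np.array([np.cos(k),0,np.sin(k)]);G=e+[0,0,off]
    r=px(C,G+ax*(90-g)-32*u)/.7;b=px(C,G+ax*(3-g)+29*u)/.7;y=abs(px(C,G+ax*(90-g)+[0,32,0])-px(C,G+ax*(90-g)-[0,32,0]))[0]/.7
    print(off,g,th,r[1].round(),b[1].round(),y.round())
E
```

```text
19 72 5 345.0 407.0 247.0
19 72 10 336.0 422.0 248.0
19 72 15 327.0 437.0 248.0
19 72 20 320.0 452.0 249.0
19 72 25 314.0 468.0 248.0
19 72 30 310.0 484.0 248.0
19 78 5 337.0 400.0 236.0
19 78 10 330.0 416.0 237.0
19 78 15 324.0 432.0 237.0
19 78 20 319.0 448.0 237.0
19 78 25 316.0 465.0 237.0
19 78 30 313.0 482.0 237.0
19 84 5 330.0 395.0 226.0
19 84 10 325.0 411.0 227.0
19 84 15 321.0 428.0 227.0
19 84 20 319.0 444.0 227.0
19 84 25 317.0 462.0 227.0
19 84 30 316.0 479.0 227.0
27 72 5 360.0 417.0 263.0
27 72 10 350.0 432.0 264.0
27 72 15 340.0 448.0 264.0
27 72 20 333.0 465.0 265.0
27 72 25 326.0 481.0 264.0
27 72 30 321.0 498.0 264.0
27 78 5 351.0 410.0 251.0
27 78 10 343.0 426.0 251.0
27 78 15 336.0 443.0 252.0
27 78 20 331.0 460.0 252.0
27 78 25 327.0 477.0 252.0
27 78 30 324.0 495.0 251.0
27 84 5 342.0 404.0 240.0
27 84 10 337.0 421.0 240.0
27 84 15 333.0 438.0 240.0
27 84 20 330.0 456.0 240.0
27 84 25 328.0 473.0 240.0
27 84 30 327.0 492.0 240.0
```

```bash
python3 -m inch '[[[0.05,0,0],0],[[0.1,0,0],0],[[0.1,0,0],0],[[0.1,0,0],0]]'; python3 - <<'E'
from h import *
s=sense();im=read_camera("wrist")
cv2.imwrite("pics/w4.png",im[:,:,::-1][200:400,150:420])
E
```

```text
time: 8.4
ee_pos: [516.7, -27.6, 84.2]
tcp_rot: [-0.039, 0.999, -0.0, 0.006]
ft_force: [5.8, -0.4, 2.8]
opening: 0.727
finger_force: 33.8
```

View pics/w4.png

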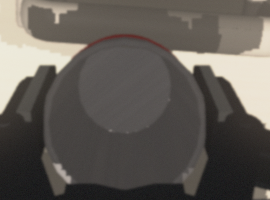

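```bash
python3 -m inch '[[[-0.15,0,-0.1],0],[[-0.4,0,-0.5],0],[[-0.7,0,-0.76],0],[[-1,-0.03,-0.78],0],[[-1,-0.03,-0.78],0]]'; python3 - <<'E'
from h import *
s=sense();print(s["ee_pos"],s["joints"].round(2))
print(rows(np.array([628.6,-21.9,160])-s["ee_pos"],s),rows(np.array([654.5,-19.7,104])-s["ee_pos"],s))
E
```

```text
time: 9.07
ee_pos: [612.7, -22.3, 159.7]
tcp_rot: [-0.039, 0.999, -0.0, 0.001]
ft_force: [-0.4, -0.3, -3.6]
opening: 0.72
finger_force: 35.0
[612.71331229 -22.32722233 159.70569309] [-0.48  0.45  0.59  1.72 -0.28  1.05  1.86]
[-0.159 -0.008 -0.003] [-0.418 -0.006  0.558]
```

```bash
python3 -m inch '[[[-0.16,-0.01,0],0],[[-0.16,-0.01,0],0],[[-0.22,-0.01,0.15],0],[[-0.28,-0.01,0.28],0],[[-0.28,-0.01,0.28],0]]'; python3 - <<'E'
from h import *
C=cam("scene");im=read_camera("scene")
x,y=px(C,[650,-20,100]).astype(int)
c=im[y-75:y+75,x-100:x+100,::-1];cv2.imwrite("pics/s5.png",cv2.resize(c,None,fx=4,fy=4,interpolation=cv2.INTER_CUBIC))
E
```

```text
time: 9.7
ee_pos: [638.2, -20.9, 129.1]
tcp_rot: [-0.039, 0.999, 0.0, -0.002]
ft_force: [-0.1, 0.4, -2.9]
opening: 0.724
finger_force: 35.0
```

View pics/s5.png

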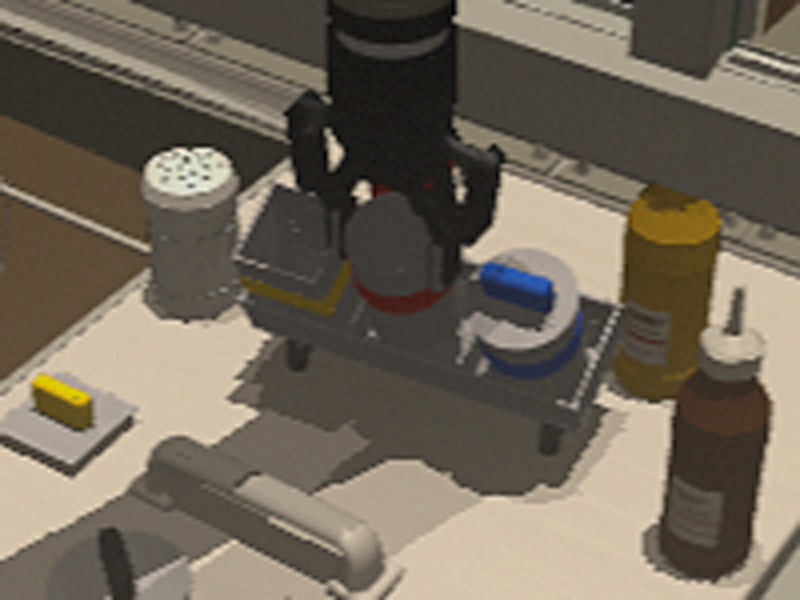

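```bash
python3 -m inch '[[[-0.05,0,0.08],0],[[-0.1,0,0.16],0],[[-0.13,0,0.21],0],[[-0.155,0,0.25],0],[[-0.155,0,0.25],0]]'
```

```text
time: 10.38
ee_pos: [653.7, -20.1, 107.1]
tcp_rot: [-0.039, 0.999, 0.001, -0.001]
ft_force: [-5.3, 0.8, 4.1]
opening: 0.724
finger_force: 36.0
```

```bash
python3 -m inch '[[[0,0,0],0],[[0,0,0],0],[[0,0,0],0],[[0,0,0],0]]' 0.21; python3 -m inch '[[[0,0,-0.2],0],[[0,0,-0.6],0],[[0,0,-1],0],[[0,0,-1],0]]';  python3 - <<'E'
from h import *
s=sense();q=[686.5,-18.5,.085]
# red band pixels
C=cam("scene");im=read_camera("scene").astype(int);m=(im[...,0]>90)&(im[...,1]<60)&(im[...,2]<60)
n,l,st,ce=cv2.connectedComponentsWithStats(m.astype(np.uint8))
print([(st[i].tolist(),ce[i].round(1)) for i in range(1,n) if st[i][4]>15])
for h in(30,35,40):print([px(C,P(q,32*np.cos(a),32*np.sin(a),h)).round(1) for a in(np.pi,-2.3,-1.57)])
E
```

```text
time: 10.88
ee_pos: [655.3, -20.7, 106.6]
tcp_rot: [-0.039, 0.999, -0.0, 0.001]
ft_force: [0.4, -1.6, 2.7]
opening: 0.792
finger_force: 1.0
time: 11.38
ee_pos: [657.7, -20.4, 211.7]
tcp_rot: [-0.039, 0.999, 0.0, 0.005]
ft_force: [0.4, -0.3, 0.1]
opening: 0.789
finger_force: 0.0
[([277, 145, 20, 11, 160], array([286.8, 150.4])), ([132, 266, 22, 9, 75], array([142.4, 269.8])), ([252, 277, 19, 5, 77], array([260.8, 278.7])), ([172, 354, 9, 9, 28], array([176.4, 358.4]))]
[array([283.7, 205.4]), array([293.6, 204.8]), array([300. , 198.9])]
[array([283.3, 204.5]), array([293.3, 203.9]), array([299.6, 198. ])]
[array([282.9, 203.6]), array([292.9, 203. ]), array([299.3, 197. ])]
```

```bash
python3 -m inch '[[[0.5,-0.14,0],0],[[1,-0.28,0],0],[[1,-0.28,0],0]]' 0.2; python3 - <<'E'
from h import *
s=sense();q=[686.5,-18.5,.085];print(s["ee_pos"],s["joints"].round(2))
np.save("w5.npy",np.array([*s["ee_pos"],*s["tcp_rot"]]));W=read_camera("wrist");S=read_camera("scene");T=read_camera("top")
for n,i in(("W5",W),("S5",S),("T5",T)):cv2.imwrite(f"pics/{n}.png",i[:,:,::-1])
hs=cv2.cvtColor(S,cv2.COLOR_RGB2HSV);C=cam("scene")
m=((hs[...,0]<8)|(hs[...,0]>172))&(hs[...,1]>130)&(hs[...,2]>35)
n,l,st,ce=cv2.connectedComponentsWithStats(m.astype(np.uint8))
print([(st[i].tolist(),ce[i].round(1)) for i in range(1,n) if st[i][4]>15])
for yy,name in((80,"sq"),(0,"rnd"),(-80,"blue")):print(name,[px(C,P(q,0,yy,h)).round(1) for h in(0,45,90,119)])
m=(hs[...,0]>100)&(hs[...,0]<130)&(hs[...,1]>150)&(hs[...,2]>40)
n,l,st,ce=cv2.connectedComponentsWithStats(m.astype(np.uint8))
print("blue",[(st[i].tolist(),ce[i].round(1)) for i in range(1,n) if st[i][4]>15])
E
```

```text
time: 11.8
ee_pos: [552.5, -57.8, 205.1]
tcp_rot: [-0.037, 0.999, 0.001, -0.002]
ft_force: [-0.4, 0.6, -0.4]
opening: 0.8
finger_force: 0.0
[552.50281503 -57.76845441 205.10085659] [-0.5   0.3   0.64  1.81 -0.2   1.1   1.86]
[([277, 162, 8, 10, 33], array([279.5, 167.3])), ([277, 187, 23, 17, 77], array([290.4, 198.8])), ([132, 265, 26, 11, 102], array([143.8, 270.5])), ([252, 277, 19, 8, 83], array([261.6, 278.8])), ([172, 354, 10, 9, 44], array([176.5, 358.2]))]
sq [array([265.5, 191.9]), array([261.4, 183.6]), array([257.1, 174.7]), array([254.1, 168.7])]
rnd [array([291.3, 200.7]), array([287.9, 192.4]), array([284.3, 183.6]), array([281.9, 177.6])]
blue [array([318.4, 210. ]), array([315.8, 201.8]), array([313.1, 193. ]), array([311.2, 187.1])]
blue [([304, 185, 18, 8, 69], array([312.6, 188.2]))]
```

```bash
cat > fit.py <<'E'
from h import *
from scipy.ndimage import map_coordinates
def setup(n,fn,pose=None):
    g=cv2.GaussianBlur(cv2.cvtColor(cv2.imread(fn),cv2.COLOR_BGR2GRAY).astype(np.float32),(0,0),0.8)
    m=np.hypot(cv2.Sobel(g,5,1,0),cv2.Sobel(g,5,0,1))
    s=dict(ee_pos=pose[:3],tcp_rot=pose[3:]) if pose is not None else None
    return cam(n,s),np.minimum(m,200)
def score(C,m,pts):
    p=np.array([px(C,x) for x in pts]);return map_coordinates(m,[p[:,1],p[:,0]],order=1).mean()
A=np.linspace(0,2*np.pi,60,endpoint=False)
def circ(q,u,y,n,r):return [P(q,u+r*np.cos(a),y+r*np.sin(a),n) for a in A]
def sq(q,u,y,n,r):
    l=np.linspace(-r,r,16);return [P(q,u+a,y+b,n) for a,b in [(x,r) for x in l]+[(x,-r) for x in l]+[(r,x) for x in l]+[(-r,x) for x in l]]
E
python3 - <<'E'
from fit import *
q=[686.5,-18.5,.085]
for n,fn,ps in(("wrist","pics/W5.png",np.load("w5.npy")),("top","pics/T5.png",None),("scene","pics/S5.png",None)):
    C,m=setup(n,fn,ps)
    for nm,f,y0,h,r in(("rnd",circ,0,90,32),("sq",sq,80,90,31),("blue",circ,-80,93,35.5)):
        L=[(score(C,m,f(q,u,y0+y,h,r)),u,y) for u in range(-10,11) for y in range(-10,11)]
        L.sort(reverse=True);print(n,nm,[(round(float(a)),b,c) for a,b,c in L[:4]],round(float(np.median([a[0] for a in L]))), px(C,P(q,0,y0,90)).round())
E
```

```text
wrist rnd [(148, -3, 0), (148, -3, -1), (144, -2, -1), (141, -2, 0)] 71 [311. 345.]
wrist sq [(48, -6, -4), (48, -7, -4), (45, -6, -5), (45, -4, -4)] 22 [417. 344.]
wrist blue [(91, -2, -1), (90, -2, -2), (88, -1, -1), (86, -1, -2)] 39 [205. 346.]
top rnd [(52, 10, 10), (51, 8, 2), (51, 7, 2), (51, 9, 2)] 41 [274. 158.]
top sq [(122, -9, 3), (122, -10, 3), (121, -9, 4), (120, -10, 4)] 67 [234. 162.]
top blue [(59, 10, -10), (58, 10, -9), (57, 9, -10), (55, 10, -8)] 37 [314. 154.]
scene rnd [(115, -4, -3), (115, -4, -2), (115, 2, -5), (114, -4, -4)] 89 [284. 184.]
scene sq [(138, -7, -4), (137, -7, -3), (136, -6, -4), (136, -6, -3)] 99 [257. 175.]
scene blue [(162, -1, -3), (162, -1, -2), (161, -2, -3), (160, -2, -2)] 90 [313. 193.]
```

```bash
python3 - <<'E'
from fit import *
for n,fn,ps in(("wrist","pics/W5.png",np.load("w5.npy")),("top","pics/T5.png",None),("scene","pics/S5.png",None)):
    C,m=setup(n,fn,ps)
    L=sorted([(score(C,m,[[x+35.5*np.cos(a),y+35.5*np.sin(a),13] for a in A]),x,y) for x in range(420,440) for y in range(-113,-93)],reverse=True)
    print(n,L[:3],px(C,[430,-103,13]))
    l=np.linspace(-34.5,34.5,16);B=np.array([(a,b) for v in l for a,b in((v,34.5),(v,-34.5),(34.5,v),(-34.5,v))])
    L=[]
    for an in range(-6,7,1):
        k=np.radians(an);Rr=B@np.array([[np.cos(k),np.sin(k)],[-np.sin(k),np.cos(k)]])
        L+=[(score(C,m,np.c_[Rr+[x,y],np.full(len(B),13)]),x,y,an) for x in range(506,524) for y in range(150,170)]
    L.sort(reverse=True);print(n,"sq",L[:3],px(C,[515,160,13]))
    M=cv2.cvtColor(cv2.imread(fn),cv2.COLOR_BGR2HSV)
    for nm,lo,hi,p in(("red",0,9,(430,-103,39)),("yel",20,35,(515,160,39))):
        k=((M[...,0]>=lo)&(M[...,0]<=hi)&(M[...,1]>140)&(M[...,2]>70)).astype(np.uint8)
        N,l,st,ce=cv2.connectedComponentsWithStats(k);i=min(range(1,N),key=lambda i:np.hypot(*(ce[i]-px(C,p)))+(1e3 if st[i][4]<30 else 0))
        ys,xs=np.nonzero(l==i);W=np.array([w(C,a,b,36)[:2] for a,b in zip(xs,ys)]);c=W.mean(0);v=np.linalg.svd(W-c)[2][0] if len(W)<3000 else 0
        print(n,nm,len(xs),c.round(1),np.degrees(np.arctan2(v[1],v[0])).round(1))
E
```

```text
wrist [(np.float32(74.71647), 431, -101), (np.float32(66.78269), 432, -101), (np.float32(65.53088), 431, -102)] [232.34450561  42.08644514]
wrist sq [(np.float32(97.56783), 515, 162, 2), (np.float32(95.36174), 515, 161, 2), (np.float32(94.74582), 515, 162, 3)] [494.72415243 158.00172608]
wrist red 869 [ 430.9 -101.2] -58.7
wrist yel 772 [515.6 158.2] 89.4
top [(np.float32(48.517708), 423, -94), (np.float32(48.297512), 422, -94), (np.float32(48.247066), 424, -94)] [314.26014046 266.91870703]
top sq [(np.float32(65.90733), 514, 160, 0), (np.float32(65.78155), 514, 160, 1), (np.float32(65.51699), 515, 159, 2)] [193.41248787 230.40738036]
top red 35 [ 437.1 -113. ] 130.0
top yel 106 [515.7 160.4] -88.1
scene [(np.float32(140.04076), 424, -108), (np.float32(139.8977), 424, -107), (np.float32(138.5914), 423, -108)] [261.02198932 285.43589424]
scene sq [(np.float32(143.5135), 506, 152, 5), (np.float32(143.45715), 506, 153, 4), (np.float32(143.43672), 506, 152, 4)] [199.90148876 223.37014554]
scene red 78 [ 431.  -103.7] -57.5
scene yel 129 [509.3 153.3] -104.1
```

```bash
python3 -m inch '[[[0.4,-0.1,0],0.025],[[0.8,-0.2,0.1],0.055],[[0.95,-0.3,0.2],0.085],[[1,-0.35,0.3],0.115],[[1,-0.35,0.4],0.145],[[1,-0.35,0.5],0.175],[[1,-0.35,0.5],0.175]]'; python3 - <<'E'
from h import *
s=sense();m=tool(s);print(s["joints"].round(2),np.degrees(np.arctan2(m[1,1],m[0,1])))
print(rows(np.array([431,-102,16])-s["ee_pos"],s))
C=cam("wrist",s);im=read_camera("wrist");M=cv2.cvtColor(im,cv2.COLOR_RGB2HSV)
k=(((M[...,0]<=9)|(M[...,0]>172))&(M[...,1]>150)&(M[...,2]>80)).astype(np.uint8)
N,l,st,ce=cv2.connectedComponentsWithStats(k)
for i in range(1,N):
    if st[i][4]>200:
        ys,xs=np.nonzero(l==i);W=np.array([w(C,a,b,36)[:2] for a,b in zip(xs,ys)]);v=np.linalg.eigh(np.cov(W.T))[1][:,1]
        print(st[i],W.mean(0),np.degrees(np.arctan2(v[1],v[0])))
E
```

```text
time: 12.82
ee_pos: [461.1, -97.9, 155.9]
tcp_rot: [0.488, 0.873, -0.001, -0.0]
ft_force: [0.4, 1.1, 0.5]
opening: 0.798
finger_force: 0.0
[-0.63  0.23  0.86  2.05 -0.21  0.95  0.88] 31.63641061669762
[ 0.124 -0.275  1.399]
```

```bash
python3 -m inch '[[[0.124,-0.275,0.2],0],[[0.124,-0.275,0.6],0],[[0.124,-0.275,0.9],0],[[0.124,-0.275,0.9],0]]' 0.4;  python3 - <<'E'
from h import *
s=sense();print(rows(np.array([431,-102,16.5])-s["ee_pos"],s))
C=cam("wrist",s);im=read_camera("wrist");M=cv2.cvtColor(im,cv2.COLOR_RGB2HSV)
k=(((M[...,0]<=9)|(M[...,0]>172))&(M[...,1]>130)&(M[...,2]>40)).astype(np.uint8)
N,l,st,ce=cv2.connectedComponentsWithStats(k);print(px(C,[431,-102,39]))
for i in range(1,N):
    if st[i][4]>200:
        ys,xs=np.nonzero(l==i);W=np.array([w(C,a,b,36)[:2] for a,b in zip(xs,ys)]);v=np.linalg.eigh(np.cov(W.T))[1][:,1]
        print(st[i],W.mean(0),np.degrees(np.arctan2(v[1],v[0])))
E
```

```text
time: 13.38
ee_pos: [429.5, -102.1, 65.3]
tcp_rot: [0.488, 0.873, -0.001, -0.001]
ft_force: [0.5, -0.5, 0.7]
opening: 0.597
finger_force: 0.0
[-0.008  0.015  0.488]
[274.715644   253.63166049]
[ 262  203   24   81 1600] [426.99936432 -96.5334526 ] 121.3508487927226
```

```bash
python3 -m inch '[[[-0.005,0.01,0.25],0],[[-0.005,0.01,0.42],0],[[-0.005,0.01,0.485],0],[[-0.005,0.01,0.485],0]]'; python3 -m inch '[[[0,0,0],0],[[0,0,0],0],[[0,0,0],0],[[0,0,0],0],[[0,0,0],0]]' 1 35
```

```text
time: 13.92
ee_pos: [432.5, -102.2, 18.6]
tcp_rot: [0.489, 0.872, 0.0, 0.001]
ft_force: [-0.2, -0.5, -0.8]
opening: 0.6
finger_force: 0.0
time: 14.55
ee_pos: [432.2, -102.2, 18.5]
tcp_rot: [0.489, 0.872, 0.001, 0.0]
ft_force: [-1.5, -0.1, 6.4]
opening: 0.16
finger_force: 35.0
```

```bash
python3 -m inch '[[[0,0,-0.4],0],[[0,0.1,-0.8],-0.025],[[-0.1,0.3,-1],-0.055],[[-0.2,0.6,-1],-0.085],[[-0.2,0.9,-1],-0.115],[[-0.2,1,-1],-0.145],[[-0.2,1,-1],-0.176],[[-0.2,1,-1],-0.176]]'; python3 - <<'E'
from h import *
s=sense();m=tool(s);print(s["joints"].round(2),np.degrees(np.arctan2(m[1,1],m[0,1])))
print(rows(np.array([643,-23.2,182])-s["ee_pos"],s))
E
```

```text
time: 15.55
ee_pos: [526.9, -67.1, 117.6]
tcp_rot: [-0.041, 0.999, 0.0, -0.0]
ft_force: [-0.2, -0.5, -0.4]
opening: 0.154
finger_force: 34.5
[-0.4   0.35  0.54  1.95 -0.23  0.9   1.91] 94.71765570656616
[-1.193  0.342 -0.644]
```

```bash
python3 -m inch '[[[-0.1,0.1,-0.4],0],[[-0.4,0.3,-0.7],0],[[-0.8,0.34,-0.7],0],[[-0.9,0.34,-0.7],0],[[-0.9,0.34,-0.7],0]]'; python3 - <<'E'
from h import *
s=sense();print(rows(np.array([643,-23.2,160])-s["ee_pos"],s),rows(np.array([638.5,-23.6,141])-s["ee_pos"],s))
E
```

```text
time: 16.18
ee_pos: [613.4, -26.1, 187.0]
tcp_rot: [-0.041, 0.999, -0.0, -0.001]
ft_force: [-0.0, -0.2, -1.0]
opening: 0.154
finger_force: 34.6
[-0.298  0.005  0.269] [-0.253  0.005  0.459]
```

```bash
python3 -m inch '[[[-0.3,0.005,0.05],0],[[-0.3,0.005,0.15],0],[[-0.3,0.005,0.25],0],[[-0.3,0.005,0.25],0]]'; python3 -m inch '[[[0,0,0.04],0],[[0.01,0,0.07],0],[[0.02,0,0.1],0],[[0.02,0,0.1],0]]'
```

```text
time: 16.68
ee_pos: [641.9, -23.1, 161.5]
tcp_rot: [-0.041, 0.999, 0.0, -0.002]
ft_force: [-0.4, -1.0, -0.7]
opening: 0.152
finger_force: 34.6
time: 17.18
ee_pos: [643.0, -22.9, 155.4]
tcp_rot: [-0.042, 0.999, 0.0, 0.002]
ft_force: [-1.6, -0.0, 9.1]
opening: 0.155
finger_force: 36.1
```

```bash
python3 -m inch '[[[0.01,0,0.03],0],[[0.02,0,0.06],0],[[0.03,0,0.08],0],[[0.03,0,0.08],0]]' - 25
```

```text
time: 17.68
ee_pos: [639.9, -23.1, 147.7]
tcp_rot: [-0.042, 0.999, 0.001, 0.002]
ft_force: [-3.7, 0.4, 11.3]
opening: 0.156
finger_force: 38.4
```

```bash
python3 -m inch '[[[0.01,0,0.03],0],[[0.02,0,0.06],0],[[0.02,0,0.08],0],[[0.02,0,0.08],0]]' - 20; python3 - <<'E'
from h import *
print(sense()["wrist_torque"])
E
```

```text
time: 18.18
ee_pos: [637.8, -23.3, 139.7]
tcp_rot: [-0.042, 0.999, 0.001, 0.001]
ft_force: [-3.7, 0.5, 11.2]
opening: 0.16
finger_force: 41.1
[0.23905228 0.54247391 0.00257872]
```

```bash
python3 -m inch '[[[0,0,-0.02],0],[[0,0,-0.04],0],[[0,0,-0.04],0],[[0,0,-0.04],0]]' 0.65;  python3 -m inch '[[[0,0,-0.3],0],[[0,0,-0.6],0],[[0.3,0,-0.7],0],[[0.7,0,-0.7],0],[[0.9,0,-0.7],0],[[0.9,0,-0.7],0]]'; cat > look.py <<'E'
from fit import *
import sys
k=sys.argv[1];s=sense();ps=np.array([*s["ee_pos"],*s["tcp_rot"]]);np.save(k+".npy",ps)
for n,a in(("wrist","W"),("scene","S")):cv2.imwrite(f"pics/{a}{k}.png",read_camera(n)[:,:,::-1])
q=[686.5,-18.5,.085]
for n,a,p in(("wrist","W",ps),("scene","S",None)):
    C,m=setup(n,f"pics/{a}{k}.png",p)
    T=[("rndlid",circ,0,35.5)]+[("sqlid",sq,78,34.5)]*("sq" in sys.argv)
    for nm,f,y0,r in T:
        L=[(score(C,m,f(q,u,y0+y,h,r)),u,y,h) for u in range(-14,8) for y in range(-8,9) for h in(88,90,93,96,100,104)]
        L.sort(reverse=True);print(n,nm,[(round(float(L[i][0])),*L[i][1:]) for i in range(5)])
    print(px(C,P(q,-3,-1,93)).round())
E
python3 look.py 6
```

```text
time: 18.68
ee_pos: [636.8, -23.2, 140.5]
tcp_rot: [-0.042, 0.999, 0.0, -0.0]
ft_force: [-1.1, 0.8, -0.4]
opening: 0.352
finger_force: 0.0
time: 19.42
ee_pos: [546.2, -31.0, 210.9]
tcp_rot: [-0.042, 0.999, 0.001, -0.0]
ft_force: [0.8, -0.5, -1.0]
opening: 0.349
finger_force: 0.0
wrist rndlid [(104, -5, 0, 100), (104, -6, 0, 100), (102, -6, 1, 100), (102, -6, 0, 104), (101, -5, 0, 96)]
[273. 341.]
scene rndlid [(177, -2, 0, 88), (177, -3, -1, 90), (176, -4, -2, 93), (176, -5, -2, 93), (176, -6, -4, 96)]
[284. 184.]
```

```bash
cat > joint.py <<'E'
from fit import *
import sys
from itertools import product
k,y0,kind=sys.argv[1],float(sys.argv[2]),sys.argv[3]
ps=np.load(k+".npy");q=[686.5,-18.5,.085]
V=[setup("wrist",f"pics/W{k}.png",ps),setup("scene",f"pics/S{k}.png")]
r=35.5 if kind=="c" else 34.5
B=[(r*np.cos(a),r*np.sin(a)) for a in A] if kind=="c" else [(a,b) for v in np.linspace(-r,r,16) for a,b in((v,r),(v,-r),(r,v),(-r,v))]
L=[]
for n,th in product(range(86,112,2),range(-16,17,4)):
    c,s_=np.cos(np.radians(th)),np.sin(np.radians(th))
    for u,y in product(range(-14,6,2),range(-6,7,2)):
        pts=[P(q,u+a*c,y0+y+b,n+a*s_) for a,b in B]
        sc=[score(C,m,pts) for C,m in V];L.append((float(sc[0]/100+sc[1]/170),u,y,n,th,*map(int,sc)))
L.sort(reverse=True)
for l in L[:8]:print(l)
print("seated best",max([l for l in L if l[3] in(92,94) and l[4]==0]))
E
python3 joint.py 6 0 c
```

```text
(2.0289058685302734, -4, 0, 90, 8, 103, 168)
(2.0185835361480713, -4, 0, 92, 8, 104, 165)
(2.013195037841797, -4, 0, 92, 4, 100, 170)
(1.9933865070343018, -4, 0, 90, 12, 104, 160)
(1.992435097694397, -4, 0, 92, 12, 105, 158)
(1.9825434684753418, -4, 0, 94, 4, 102, 163)
(1.9606926441192627, -4, 0, 94, 8, 103, 157)
(1.958756446838379, -4, 0, 90, 4, 94, 172)
seated best (1.921868085861206, -4, 0, 94, 0, 95, 165)
```

```bash
python3 joint.py 6 -81 c; python3 - <<'E'
from fit import *
q=[686.5,-18.5,.085]
for n,fn,ps in(("wrist","pics/W6.png",np.load("6.npy")),("scene","pics/S6.png",None)):
    C,_=setup(n,fn,ps);M=cv2.cvtColor(cv2.imread(fn),cv2.COLOR_BGR2HSV)
    for nm,k,p in(("red",((M[...,0]<9)|(M[...,0]>172))&(M[...,1]>150),P(q,-4,0,119)),("blue",(M[...,0]>100)&(M[...,0]<130)&(M[...,1]>150),P(q,-2,-81,119))):
        k&=M[...,2]>60
        N,l,st,ce=cv2.connectedComponentsWithStats(k.astype(np.uint8));i=min((i for i in range(1,N) if st[i][4]>20),key=lambda i:np.hypot(*(ce[i]-px(C,p))))
        print(n,nm,st[i],ce[i].round(1),px(C,p).round(1),(ce[i]-px(C,p)).round(1))
E
```

```text
(1.5573055744171143, 0, 0, 88, 0, 61, 159)
(1.5412942171096802, 0, 0, 90, 0, 59, 161)
(1.5202422142028809, 0, 0, 88, -4, 58, 158)
(1.5190589427947998, 0, -2, 88, 0, 62, 152)
(1.511192798614502, -2, 0, 92, -4, 60, 153)
(1.5106401443481445, 0, 0, 90, -4, 56, 161)
(1.501417875289917, 0, -2, 90, 0, 56, 159)
(1.500821828842163, 0, 0, 86, 0, 59, 153)
seated best (1.4969062805175781, -2, 0, 92, 0, 58, 154)
wrist red [ 265  314   18   65 1081] [273.5 345.3] [273.9 349.5] [-0.5 -4.1]Traceback (most recent call last):
  File "<stdin>", line 7, in <module>
ValueError: min() iterable argument is empty
```

```bash
python3 -m inch '[[[-0.5,0,0],0],[[-1,0,0],0],[[-1,0,0.05],0],[[-1,0,0.1],0]]' 1 ; python3 - <<'E'
from h import *
s=sense();print(rows(np.array([656.6,-21,180])-s["ee_pos"],s),rows(np.array([656.6,-21,170.5])-s["ee_pos"],s))
E
```

```text
time: 20.02
ee_pos: [646.8, -22.7, 199.7]
tcp_rot: [-0.042, 0.999, -0.0, -0.001]
ft_force: [-0.4, 0.5, -0.6]
opening: 0.0
finger_force: 0.0
[-0.099  0.009  0.196] [-0.099  0.009  0.291]
```

```bash
python3 -m inch '[[[-0.1,0.01,0.08],0],[[-0.1,0.01,0.18],0],[[-0.1,0.01,0.22],0],[[-0.1,0.01,0.24],0],[[-0.1,0.01,0.24],0]]'; python3 -m inch '[[[0,0,0.02],0],[[0,0,0.04],0],[[0,0,0.05],0],[[0,0,0.05],0]]'
```

```text
time: 20.65
ee_pos: [656.7, -20.6, 176.9]
tcp_rot: [-0.042, 0.999, 0.0, 0.0]
ft_force: [0.8, 1.3, 0.5]
opening: -0.001
finger_force: 0.0
time: 21.15
ee_pos: [656.7, -20.5, 171.7]
tcp_rot: [-0.042, 0.999, 0.0, -0.0]
ft_force: [0.5, 0.3, 0.5]
opening: -0.002
finger_force: 0.0
```

```bash
python3 -m inch '[[[0,0,0.02],0],[[0,0,0.04],0],[[0,0,0.04],0]]'; python3 -m inch '[[[0,0,0.02],0],[[0,0,0.04],0],[[0,0,0.04],0]]'
```

```text
time: 21.52
ee_pos: [657.2, -20.6, 169.6]
tcp_rot: [-0.042, 0.999, 0.0, 0.001]
ft_force: [-2.2, 0.5, 7.4]
opening: -0.0
finger_force: 4.0
time: 21.9
ee_pos: [657.3, -20.7, 169.0]
tcp_rot: [-0.042, 0.999, 0.001, 0.001]
ft_force: [-7.9, 1.9, 22.4]
opening: -0.001
finger_force: 11.5
```

```bash
python3 -m inch '[[[0,0,-0.2],0],[[0.2,0,-0.5],0],[[0.6,0.4,-0.5],0],[[0.8,0.9,-0.5],0],[[0.8,1,-0.5],0]]' 0.4; python3 -m inch '[[[0.2,0.2,0],0.025],[[0.4,0.4,0],0.055],[[0.45,0.7,0.2],0.085],[[0.45,0.93,0.5],0.115],[[0.45,0.93,0.8],0.145],[[0.45,0.93,1],0.175],[[0.45,0.93,1],0.205],[[0.45,0.93,1],0.235]]';python3 - <<'E'
from h import *
s=sense();m=tool(s);print(s["joints"].round(2),np.degrees(np.arctan2(m[1,1],m[0,1])))
print(rows(np.array([515,161,60])-s["ee_pos"],s))
E
```

```text
time: 22.52
ee_pos: [567.1, 77.1, 213.9]
tcp_rot: [-0.045, 0.999, 0.002, -0.0]
ft_force: [0.0, -0.0, -0.4]
opening: 0.601
finger_force: 0.0
time: 23.52
ee_pos: [516.8, 160.5, 113.7]
tcp_rot: [0.641, 0.767, -0.0, 0.001]
ft_force: [1.1, 0.2, -0.6]
opening: 0.602
finger_force: 0.0
[-0.98  0.43  0.75  1.94 -0.36  0.92  0.13] 10.211449831184716
[ 0.009 -0.017  0.537]
```

```bash
python3 -m inch '[[[0.01,-0.015,0.2],0.023],[[0.01,-0.015,0.4],0.023],[[0.01,-0.015,0.48],0.023],[[0.01,-0.015,0.48],0.023]]'; python3 - <<'E'
from h import *
s=sense();m=tool(s);print(np.degrees(np.arctan2(m[1,1],m[0,1])),rows(np.array([515,161,18])-s["ee_pos"],s))
C=cam("wrist",s);im=read_camera("wrist");M=cv2.cvtColor(im,cv2.COLOR_RGB2HSV)
k=((M[...,0]>=20)&(M[...,0]<=35)&(M[...,1]>130)&(M[...,2]>50)).astype(np.uint8)
N,l,st,ce=cv2.connectedComponentsWithStats(k)
print([px(C,[515+a,161+b,39]).round() for a,b in((-7,-23),(7,-23),(-7,23),(7,23))])
for i in range(1,N):
    if st[i][4]>200:
        ys,xs=np.nonzero(l==i); print(st[i],ce[i],[xs[abs(ys-r)<2].mean() for r in np.linspace(ys.min()+4,ys.max()-4,4)])
E
```

```text
time: 24.02
ee_pos: [514.2, 161.6, 65.2]
tcp_rot: [0.692, 0.722, -0.001, -0.0]
ft_force: [0.3, 0.7, -0.2]
opening: 0.604
finger_force: 0.0
2.3662253404734135 [-0.006  0.008  0.472]
[array([260., 290.]), array([285., 291.]), array([262., 214.]), array([289., 215.])]
[ 265  201   26   83 1865] [277.00053619 241.64718499] [np.float64(277.5), np.float64(277.37113402061857), np.float64(276.5), np.float64(276.5)]
```

```bash
python3 -m inch '[[[0.01,0.01,0.25],0],[[0.01,0.015,0.4],0],[[0.01,0.015,0.47],0],[[0.01,0.015,0.47],0]]'; python3 -m inch '[[[0,0,0],0],[[0,0,0],0],[[0,0,0],0],[[0,0,0],0],[[0,0,0],0]]' 1 35; python3 -m inch '[[[0,0,-0.4],0],[[0,0,-0.8],0],[[0,0,-1],0],[[0,0,-1],0]]';python3 - <<'E'
from h import *
q=[686.5,-18.5,.085]
# approach/contact/final in world for TCP, pot u=-6.5,y=76
for n,xh,zz in(("pre",-41-5.9,200),("contact",-41-5.9,168-2.7),("final",-45.6-5.9,152.9-2.7)):
    print(n,q[0]+xh*.9964-76*.085,q[1]+xh*.085+76*.9964,zz-10.5)
s=sense();print(rows(np.array([633.2,53.2,190])-s["ee_pos"],s))
E
```

```text
time: 24.58
ee_pos: [515.9, 162.9, 18.8]
tcp_rot: [0.693, 0.721, -0.0, -0.0]
ft_force: [0.5, 0.4, -0.6]
opening: 0.597
finger_force: 0.0
time: 25.2
ee_pos: [516.5, 163.3, 19.4]
tcp_rot: [0.693, 0.721, 0.001, 0.0]
ft_force: [-0.1, -1.4, 5.6]
opening: 0.152
finger_force: 35.2
time: 25.7
ee_pos: [516.6, 163.4, 119.7]
tcp_rot: [0.692, 0.721, 0.001, 0.0]
ft_force: [-0.4, -0.5, -0.6]
opening: 0.157
finger_force: 34.4
pre 633.3088399999999 53.2399 189.5
contact 633.3088399999999 53.2399 154.8
final 628.7253999999999 52.8489 139.70000000000002
[-1.148  1.122 -0.702]
```

```bash
python3 -m inch '[[[-0.2,0,-0.3],-0.028],[[-0.4,0.1,-0.7],-0.057],[[-0.6,0.2,-0.8],-0.086],[[-0.8,0.4,-0.8],-0.115],[[-1,0.6,-0.8],-0.144],[[-1,0.6,-0.8],-0.173],[[-1,0.6,-0.8],-0.202],[[-1,0.6,-0.8],-0.231]]'; python3 -m inch '[[[0,0,0],-0.026],[[0,0,0],-0.026]]'; python3 - <<'E'
from h import *
s=sense();m=tool(s);print(np.degrees(np.arctan2(m[1,1],m[0,1])),rows(np.array([633.3,53.2,185])-s["ee_pos"],s),rows(np.array([633.3,53.2,161])-s["ee_pos"],s))
E
```

```text
time: 26.7
ee_pos: [578.7, 65.6, 196.5]
tcp_rot: [0.036, 0.999, -0.0, -0.002]
ft_force: [-0.9, -0.8, -0.3]
opening: 0.159
finger_force: 34.4
time: 26.95
ee_pos: [578.9, 65.6, 197.0]
tcp_rot: [-0.041, 0.999, -0.0, -0.002]
ft_force: [-0.5, 0.0, -1.3]
opening: 0.154
finger_force: 34.4
94.74469904824555 [-0.533 -0.168  0.118] [-0.533 -0.168  0.358]
```

```bash
python3 -m inch '[[[-0.4,-0.12,0],0],[[-0.53,-0.17,0.1],0],[[-0.53,-0.17,0.25],0],[[-0.53,-0.17,0.35],0],[[-0.53,-0.17,0.35],0]]'; python3 -m inch '[[[0,0,0.04],0],[[0.01,0,0.07],0],[[0.02,0,0.1],0],[[0.02,0,0.1],0]]'
```

```text
time: 27.58
ee_pos: [632.3, 53.6, 162.2]
tcp_rot: [-0.042, 0.999, 0.0, -0.002]
ft_force: [-1.1, 0.3, -1.5]
opening: 0.154
finger_force: 34.4
time: 28.08
ee_pos: [633.0, 53.1, 156.1]
tcp_rot: [-0.042, 0.999, 0.001, 0.001]
ft_force: [-2.3, 0.4, 7.8]
opening: 0.151
finger_force: 35.7
```

Same behaviour as with the round lid; continue the pivoting press.

```bash
python3 -m inch '[[[0.01,0,0.03],0],[[0.02,0,0.06],0],[[0.03,0,0.08],0],[[0.03,0,0.08],0]]' - 25; python3 -m inch '[[[0.01,0,0.03],0],[[0.02,0,0.06],0],[[0.02,0,0.07],0],[[0.02,0,0.07],0]]' - 20
```

```text
time: 28.58
ee_pos: [630.1, 52.8, 148.9]
tcp_rot: [-0.042, 0.999, 0.001, 0.001]
ft_force: [-5.0, 0.8, 11.3]
opening: 0.154
finger_force: 38.3
time: 29.08
ee_pos: [628.1, 52.6, 141.9]
tcp_rot: [-0.042, 0.999, 0.001, 0.001]
ft_force: [-4.5, -0.9, 10.9]
opening: 0.154
finger_force: 40.6
```

```bash
python3 -m inch '[[[0,0,0.02],0],[[0.01,0,0.03],0],[[0.01,0,0.03],0]]'; python3 -m inch '[[[0,0,-0.02],0],[[0,0,-0.04],0],[[0,0,-0.04],0],[[0,0,-0.04],0]]' 0.65;  python3 -m inch '[[[0,0,-0.3],0],[[0,0,-0.6],0],[[0.3,-0.2,-0.7],0],[[0.7,-0.4,-0.7],0],[[0.9,-0.4,-0.7],0],[[0.9,-0.4,-0.7],0]]'; python3 look.py 7 >/dev/null; python3 joint.py 7 0 c; python3 joint.py 7 76 s
```

```text
time: 29.45
ee_pos: [627.6, 52.5, 139.3]
tcp_rot: [-0.042, 0.999, 0.001, 0.002]
ft_force: [-5.1, 0.5, 13.1]
opening: 0.158
finger_force: 41.8
time: 29.95
ee_pos: [626.0, 52.5, 139.5]
tcp_rot: [-0.042, 0.999, -0.0, -0.0]
ft_force: [0.4, -0.3, -0.1]
opening: 0.35
finger_force: 0.0
time: 30.7
ee_pos: [538.8, 4.6, 209.8]
tcp_rot: [-0.042, 0.999, 0.001, -0.0]
ft_force: [0.3, 0.5, 0.5]
opening: 0.348
finger_force: 0.0
(1.6622073650360107, -6, 0, 92, 0, 63, 174)
(1.6559711694717407, -6, 0, 90, -8, 68, 164)
(1.655123233795166, -6, 0, 92, -4, 64, 171)
(1.655113935470581, -6, 0, 90, 0, 64, 172)
(1.6534556150436401, -6, 0, 90, -4, 65, 169)
(1.6379361152648926, -6, 0, 88, -8, 69, 159)
(1.634596586227417, -6, 0, 92, 4, 60, 174)
(1.633951187133789, -6, 0, 88, -4, 67, 163)
seated best (1.6622073650360107, -6, 0, 92, 0, 63, 174)
(1.7505149841308594, -4, 2, 86, -8, 93, 137)
(1.6903061866760254, -4, 2, 88, -8, 85, 142)
(1.689143180847168, -4, 2, 88, -4, 85, 141)
(1.6848223209381104, -4, 2, 86, -4, 90, 132)
(1.67069673538208, -6, 2, 90, -8, 85, 137)
(1.650251865386963, -6, 2, 90, -12, 84, 137)
(1.6409345865249634, -6, 2, 88, -8, 84, 135)
(1.637347936630249, -4, 2, 86, -12, 82, 137)
seated best (1.513580083847046, -4, 2, 92, 0, 67, 142)
```

```bash
python3 -m inch '[[[-0.4,0.2,0],0],[[-0.85,0.42,0.1],0],[[-0.9,0.42,0.2],0],[[-0.9,0.42,0.3],0]]' 1 ; python3 - <<'E'
from h import *
s=sense();print(rows(np.array([624.2,53.4,170])-s["ee_pos"],s))
E
```

```text
time: 31.3
ee_pos: [626.4, 54.3, 178.5]
tcp_rot: [-0.043, 0.999, -0.001, -0.001]
ft_force: [-0.4, 0.5, -0.2]
opening: -0.004
finger_force: 0.0
[ 0.022 -0.007  0.085]
```

```bash
python3 -m inch '[[[0.02,-0.01,0.06],0],[[0.02,-0.01,0.11],0],[[0.02,-0.01,0.11],0]]'; python3 -m inch '[[[0,0,0.02],0],[[0,0,0.04],0],[[0,0,0.04],0]]'; python3 -m inch '[[[0,0,0.02],0],[[0,0,0.03],0],[[0,0,0.03],0]]'
```

```text
time: 31.68
ee_pos: [623.6, 52.9, 168.9]
tcp_rot: [-0.042, 0.999, 0.0, -0.0]
ft_force: [0.9, 0.3, 0.2]
opening: 0.001
finger_force: 0.0
time: 32.05
ee_pos: [624.1, 53.4, 164.8]
tcp_rot: [-0.042, 0.999, 0.0, 0.0]
ft_force: [-0.4, -0.0, 0.6]
opening: 0.005
finger_force: 0.1
time: 32.42
ee_pos: [624.3, 53.3, 164.3]
tcp_rot: [-0.042, 0.999, 0.001, 0.0]
ft_force: [-4.3, 0.3, 12.9]
opening: -0.0
finger_force: 6.6
```

```bash
python3 -m inch '[[[0,0,-0.1],0],[[0.19,0,-0.1],0],[[0.19,0,-0.03],0],[[0.19,0,0],0],[[0.19,0,0],0]]'; python3 -m inch '[[[0,0,0.02],0],[[0,0,0.03],0],[[0,0,0.03],0]]';  python3 -m inch '[[[0,0,0.01],0],[[0,0,0.02],0],[[0,0,0.02],0]]'
```

```text
time: 33.05
ee_pos: [605.3, 51.8, 161.2]
tcp_rot: [-0.042, 0.999, -0.0, -0.0]
ft_force: [0.1, 1.0, 0.1]
opening: 0.001
finger_force: 0.0
time: 33.42
ee_pos: [605.2, 51.6, 158.7]
tcp_rot: [-0.042, 0.999, 0.0, -0.0]
ft_force: [0.6, 1.5, 1.1]
opening: -0.001
finger_force: 0.0
time: 33.8
ee_pos: [605.1, 51.7, 156.7]
tcp_rot: [-0.042, 0.999, 0.0, -0.0]
ft_force: [0.3, -0.1, -0.5]
opening: 0.001
finger_force: 0.0
```

```bash
python3 -m inch '[[[0,0,-0.3],0],[[0.3,0,-0.5],0],[[0.7,-0.2,-0.6],0],[[0.7,-0.3,-0.6],0],[[0.7,-0.3,-0.6],0]]'; python3 look.py 8 >/dev/null; python3 joint.py 8 0 c|tail -4; python3 joint.py 8 76 s
```

```text
time: 34.42
ee_pos: [538.5, 15.3, 217.1]
tcp_rot: [-0.042, 0.999, 0.0, 0.001]
ft_force: [-0.1, -0.8, 0.4]
opening: -0.004
finger_force: 0.0
(1.5014722347259521, -6, 0, 92, 8, 50, 168)
(1.4980342388153076, -6, 0, 92, -4, 49, 171)
(1.4927096366882324, -6, 0, 90, 4, 49, 170)
seated best (1.5414881706237793, -6, 0, 92, 0, 51, 174)
(1.4841127395629883, -4, 0, 92, 0, 52, 162)
(1.477431297302246, -4, 0, 92, -4, 52, 162)
(1.4736697673797607, -4, 0, 90, 0, 54, 158)
(1.4728755950927734, -4, 2, 88, 0, 57, 152)
(1.4697265625, -4, 0, 90, -4, 52, 161)
(1.4604015350341797, -6, 0, 94, -4, 56, 152)
(1.4518054723739624, -6, 0, 94, 0, 55, 152)
(1.4501140117645264, -4, 2, 88, -4, 53, 155)
seated best (1.4841127395629883, -4, 0, 92, 0, 52, 162)
```

```bash
python3 -c "
from bench import *
print(sign_off())"
```

```text
the job is handed in; nothing more can be done
None
```

I handed the job in after about 34.5 s of the 58 s. The round pot is leaning in the middle bay, with the red-handled lid on it and the yellow-handled lid on the square pot. Camera fits and press heights show both lids seated, but the hand-in returned no score.

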